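Set the label printer's paper guides with the thumbwheel

TASK

Get the open label printer ready for the narrow label roll standing beside it: lay a fingertip on the knurled thumbwheel on top of the printer and roll it, in as many strokes as it takes, until the gap between the two paper guides has closed to the pair of long lines on the width scale. Move the guides only by the wheel, do not push, lift or shift the printer, leave the roll, cup, bento and binder clip where they are, and finish with your hand clear of everything.

Things in the scene. Friction and masses are not known exactly. Their poses are not given: they have to be found in the camera images.
- printer: Grey plastic desktop label printer, 220 deep (x) x 190 wide (y) x 95 mm high, 1.7 kg, loose on rubber feet. Origin: centre of its footprint. x: label mouth to rear, y: to the side without the wheel, z up. Paper path (white deck, roll well behind) y -37 to +83 mm; flat-topped wheel housing y -95 to -37, top z = 95. The cover, swung back, juts 115 mm past the rear, up to 130 mm high.
- wheel_top (a point): Topmost point of the knurled thumbwheel, fixed at (-45, -66, 106) mm in the printer's frame, same axes. Wheel: dark plastic, 40 mm diameter, 18 mm wide along x, shaft along the printer's x; it stands 11 mm out of the housing's flat top, between two 3 mm wide shoulders 5 mm high. Pressing does not move it down.
- width_wheel: The thumbwheel; origin at its centre, 20 mm under wheel_top. Stroking its top towards the paper path (printer's +y) closes the guides, -y opens them. Each guide moves 0.25 mm per mm the fingertip rolls the rim (5 mm per rad; the gap changes twice that). Friction of about 1.5 N at the rim holds it where it is left; 7 rad from stop to stop (gap 110 to 40 mm).
- guide_right: White upright paper guide nearest the wheel: a round cheek of 82 mm diameter, 4 mm thick, top at z = 117 mm, in the roll well, with a low tab running forward over the deck to x = -46 mm. Moves only along the printer's y, mirrored with guide_left.
- guide_left: The other, identical paper guide, at +y.
- edge_right (a point): Front end of guide_right's tab, top edge (z = 80 mm) of its inner face. Moves with the guide along the printer's y, from y = -32 (fully open) towards +y as it closes.
- edge_left (a point): The same point of guide_left; moves from y = +78 towards -y.
- line_right (a point): Engraved long black line on the white deck (27 mm long, along x; the other ticks are 6 mm), right one of the pair, at the printer's y = -7 mm, x = -46, z = 70. The inner face of guide_right must stand over it.
- line_left (a point): Left long line of the pair, at the printer's y = +53 mm; the two lines are 60 mm apart. The inner face of guide_left must stand over it.
- label_roll: Roll of labels standing on end, 74 mm diameter, 55 mm high, loose; origin at the centre of its underside. Leave alone.
- cup: White ceramic cup, 76 mm across the rim, 82 mm high; origin at the centre of its underside. Leave alone.
- bento: Clear plastic two-tier bento, 134 x 94 x 99 mm; origin at the centre of its underside. Leave alone.
- binder_clip: Green binder clip, 41 mm long, 19 mm high, with wire handles; origin at its underside. Leave alone.

How it is judged:
On the way:
1. the thumbwheel is rolled under a fingertip and the guides move with it (contact force between the fingers and width_wheel above 0.3 N and linear speed of guide_right above 0.002 m/s), for 0.05 s.
At the end, for the whole second after the job is handed in: The inner face of each paper guide stands within 2 mm of its long line (gap 56 to 64 mm), wheel and guides at rest, the printer flat on the counter within 15 mm of where it stood (y of edge_right in the frame of printer between -0.009 and -0.005 m and y of edge_left in the frame of printer between 0.051 and 0.055 m and linear speed of guide_right below 0.003 m/s and angular speed of width_wheel below 0.1 rad/s and distance of printer from where it was at the start of the episode below 0.015 m and angle between printer's own z axis and vertical below 0.05 rad); the robot touches nothing.
It fails at once if a guide is pushed directly instead of by the wheel (over 1 N) (contact force between any of the fingers, the arm and guide_right above 1 N or contact force between any of the fingers, the arm and guide_left above 1 N).
It fails at once if the printer is lifted, tipped or shoved along the counter by more than 15 mm (distance of printer from where it was at the start of the episode above 0.015 m or angle between printer's own z axis and vertical above 0.08 rad).
It fails at once if the label roll, cup, bento or binder clip is moved by more than 15 mm (distance of any of label_roll, cup, bento, binder_clip from where it was at the start of the episode above 0.015 m).
It also fails if it takes over 45 s, if anything falls off the work surface, if the arm or the gripper's body presses on something with over 40 N, if the wrist force passes 120 N, or if a joint passes its speed limit or range.

ROBOT

A 6-joint arm with a two-finger parallel gripper is mounted at the origin on the work surface. World frame = base frame: x ahead of the robot, y to its left, z up, the work surface at z = 0. Lengths are in m, angles in rad, forces in N, time in s.
With the tool pointing down it reaches from about 0.375 to 0.975 m from the base axis. Payload 3.8 kg.
Tool frame: the origin (TCP) lies on the centre line of the jaws, within the pads' length; the fingertips stand 22 mm ahead of it and the grasp point (between the pads) lies 3 mm ahead of it (robot.tip_extent is the distance from the TCP to the fingertips, in m); z points along the fingers, y is the direction in which the jaws open and shut (so a half turn about z gives the same grasp; the last joint's range is limited). The gripper opens to 88 mm and grips with 3 to 60 N. Pads are 18 mm wide; open, the fingers measure 123 mm over their backs; the gripper's body (75 mm by 187 mm) begins 45 mm behind the grasp point.
Start: joints at [-1.297, 0.264, 1.604, -0, 1.274, -0.037], TCP at [0.206, -0.643, 0.261] pointing down, gripper open.
Joint ranges: [-2.63, 2.63], [-0.94, 2.18], [0.31, 2.57], [-1.31, 4.45], [0, 2.66], [-2.55, 2.55]. Speed limits (rad/s): [2.57, 2.57, 3.14, 3.14, 3.14, 3.14].

INTERFACE

Orientations are given as a unit quaternion [x, y, z, w].
In Python, from bench import robot gives the robot as it stands. The module is installed in compiled form; this text tells all that it offers.
- The arm moves only by the tool jog_arm, never from a script. Its argument "commands" is a list of rows, each a list of 4 numbers: the shift along the world's x, y, z in mm, then the turn about the world's z in degrees. In form: [[x, y, z, twist], ...]. A call has 1 to 20 rows; each row shifts and turns the pose as measured when the row begins; what a row does not reach is not made up. A row lasts 1/12 s, in which the tool goes at most 41.7 mm and 7.16 degrees, less where a joint would pass 70% of its speed; a pose out of reach is approached as far as the arm can. A call with a gripper value outside its range is refused whole. "hand" is the finger opening in mm, from 0 to 88.1, set as the call begins (left out, the last holds). The fingers move at their own pace and stop on an object; "squeeze" is the grip in N (left out, the last holds). Time passes only in rows, so rows that do not move let the fingers close. It gives the time, the measured TCP pose, the force and the opening at its end, in the units of the state.
- robot.sense(): the state, without advancing time (a new reading comes with each control period).
- robot.get_image(name): name is "scene" or "top" or "wrist"; returns (picture, depth): 384x512x3 uint8, blue, green, red; 384x512 float32, m along the optical axis (not along the pixel's ray), 0 where there is no reading.
- robot.camera_model(name): a dict with "fx", "fy", "cx", "cy" (pixels), "R" (3x3) and "t" (3): a world point X has camera coordinates R X + t; the wrist camera has in their place "mount" (4x4, takes a point from camera to tool coordinates, whose origin is the TCP and whose axes are the flange's). Camera axes: x right, y down, z forward; pixel columns grow to the right and rows downward; lengths in m; the calibration is good to about 2 mm. A picture is of the moment at which its call begins: read the wrist's pose just before it. camera_model takes no time and is no camera call.
- robot.close_job(): hands the job in, once; it reports no verdict.
Trained networks look in the newest picture that a camera, given by its name, has taken for a name from the list of things; names that differ only in an ending like _2 or _b are one class to them, and where a whole thing is asked for, a point or a joint stands for the part that bears it (a point fixed in the world has none). Each returns a list of dicts, best first, with "p" (0 to 1); they miss things now and then, are a little off and sometimes report something else, mostly with a low value. They report only what shows in the picture. A call takes as long as a camera call.
- robot.find_in(camera, name): "point" ([column, row] in pixels, amid what is visible of it).
- robot.silhouettes(camera, name): "region" (384x512 bool, what is visible of it) and "point" ([column, row] in pixels, amid what is visible of it).
The state is a dict: "t": time; "qpos": joint angles; "joint_vel": joint speeds; "joint_torque": joint torques, N m; "eef_pos": TCP position; "orientation": TCP orientation; "contact_force": force on the tool from outside, world axes, zero at the start; "moment": the same for the moment, N m; "gripper_width": finger opening in m.
Only numpy, scipy, OpenCV 4.12 (cv2) and the standard library are available. Lean on these libraries where they do the work, as an engineer would, in place of code of your own. Each camera call takes 0.05 s, during which the arm holds its last target.

## Working session

There is one attempt and no reset: what is moved stays moved. The work goes in short steps, Python scripts to look and compute and a tool call to move; the robot and the scene stay as the last step left them, time stands still between calls to the robot, and variables do not carry over. Pictures are saved under pics/ and viewed, and the job is handed in when it is done.

Besides the shell and the picture viewer there is one more tool, called after "Emit:" in YAML: its name, and indented under it one key for each argument. jog_arm: Moves the arm, as the interface text tells. Its arguments: {"type":"object","properties":{"commands":{"type":"array","items":{"type":"array","items":{"type":"number"}}},"hand":{"type":"number"},"squeeze":{"type":"number"}},"required":["commands"]}

```bash
mkdir -p pics
cat > h.py <<'E'
import numpy as np, cv2
from bench import robot
def cam(name):
    m=robot.camera_model(name)
    return m
def unproj(m,u,v,d):
    c=np.array([(u-m['cx'])/m['fx']*d,(v-m['cy'])/m['fy']*d,d])
    return np.array(m['R']).T@(c-np.array(m['t']))
def proj(m,X):
    c=np.array(m['R'])@np.array(X)+np.array(m['t'])
    return m['fx']*c[0]/c[2]+m['cx'],m['fy']*c[1]/c[2]+m['cy']
E
python3 - <<'E'
from h import *
for n in ("scene","top"):
    im,d=robot.get_image(n); cv2.imwrite(f"pics/{n}0.png",im); np.save(f"{n}_d.npy",d)
    m=cam(n)
    for o in ["printer","wheel_top","width_wheel","edge_right","edge_left","line_right","line_left","label_roll","cup","bento","binder_clip"]:
        for r in robot.find_in(n,o)[:1]:
            u,v=r['point']; dd=d[int(round(v)),int(round(u))]
            print(n,o,round(r['p'],2),np.round(r['point'],1),np.round(unproj(m,u,v,dd),3))
s=robot.sense();print(s['t'],s['eef_pos'],s['orientation'],s['contact_force'],s['gripper_width'])
E
```

```text
scene printer 0.55 [271.6 208. ] [0.639 0.035 0.09 ]
scene wheel_top 0.56 [270.9 203.8] [0.637 0.035 0.101]
scene width_wheel 0.51 [217.  181.2] [0.515 0.01  0.104]
scene edge_right 0.74 [262.5 195.4] [0.612 0.039 0.105]
scene edge_left 0.6 [294.1 178.6] [0.616 0.14  0.08 ]
scene line_right 0.88 [274.5 207. ] [0.645 0.037 0.095]
scene line_left 0.92 [275.6 203. ] [0.601 0.098 0.026]
scene label_roll 0.59 [294.5 148.8] [0.542 0.242 0.057]
scene cup 0.82 [206.5 264.1] [ 0.594 -0.11   0.015]
scene bento 0.63 [342.4 168.1] [0.688 0.214 0.101]
scene binder_clip 0.76 [176. 225.] [ 0.466 -0.076  0.005]
top printer 0.98 [250.3 174.5] [0.622 0.073 0.025]
top wheel_top 0.85 [254.7 170.3] [0.63  0.064 0.024]
top width_wheel 0.68 [277.7 229.4] [0.514 0.02  0.107]
top edge_right 0.66 [263.1 190.7] [0.584 0.048 0.11 ]
top edge_left 0.89 [213.9 170.4] [0.621 0.139 0.102]
top line_right 0.75 [252.5 170.3] [0.63  0.069 0.024]
top label_roll 0.59 [160.6 216.2] [0.535 0.245 0.055]
top cup 0.58 [355.6 177.1] [ 0.622 -0.142  0.006]
top bento 0.68 [159.1 143. ] [0.67  0.242 0.102]
top binder_clip 0.65 [324.6 250.4] [ 0.471 -0.08   0.007]
1.2 [ 0.20641159 -0.64264667  0.26071348] [ 9.87953743e-01  1.54749480e-01  1.91550604e-06 -1.79150355e-05] [ 0.51350852  0.21022156 -0.09208891] 0.0877124373633984
```

Run:
```python
import cv2
for n,(x0,y0,x1,y1) in {"top":(130,90,380,280),"scene":(150,90,400,300)}.items():
    im=cv2.imread(f"pics/{n}0.png")[y0:y1,x0:x1]
    cv2.imwrite(f"pics/{n}0c.png",cv2.resize(im,None,fx=3,fy=3 if n=='top' else 2.8,interpolation=cv2.INTER_CUBIC))
```

```text
(no output)
```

View pics/top0c.png

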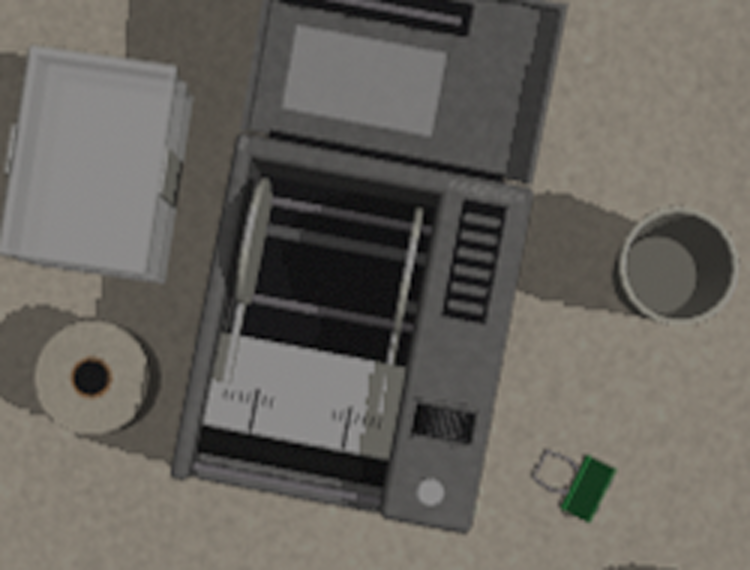

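View pics/scene0c.png

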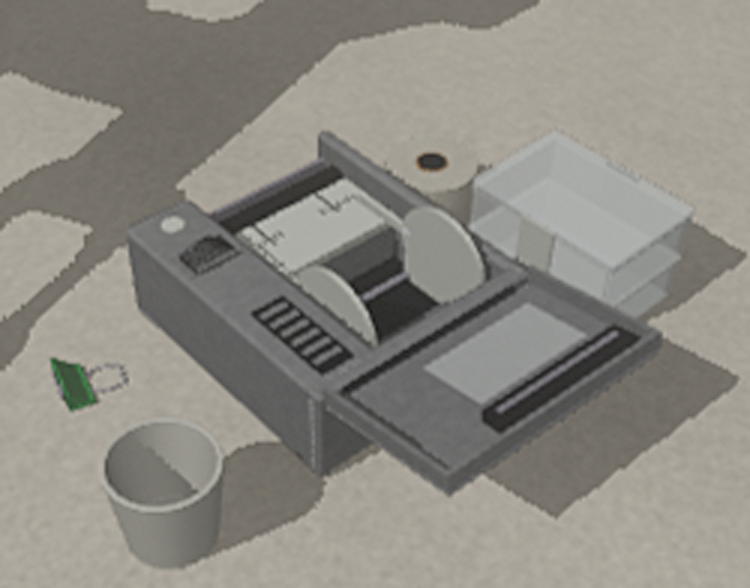

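Run:
```python
from h import *
m=cam("top")
def onz(u,v,z):
    R=np.array(m['R']);t=np.array(m['t']);c=-R.T@t
    r=R.T@np.array([(u-m['cx'])/m['fx'],(v-m['cy'])/m['fy'],1]); return c+r*(z-c[2])/r[2]
P=lambda x,y,z:onz(x/3+130,y/3+90,z)
for n,p in dict(frR=(470,530,.095),rrR=(530,190,.095),wheel=(444,423,.106),lr0=(344,447,.07),lr1=(350,408,.07),ll0=(252,432,.07),ll1=(257,390,.07),er=(379,400,.08),el=(221,381,.08)).items(): print(n,np.round(P(*p),4))
a=P(470,530,.095);b=P(530,190,.095);d=b-a;print(np.hypot(*d[:2]),np.degrees(np.arctan2(d[1],d[0])))
# wheel: dark pixels above z .1 near
im,_=None,None
dp=np.load("top_d.npy")
pts=[]
for v in range(90,280):
  for u in range(200,320):
    if dp[v,u]>0: pts.append((*unproj(m,u,v,dp[v,u]),u,v))
pts=np.array(pts)
w=pts[(np.abs(pts[:,0]-.514)<.03)&(np.abs(pts[:,1]-.02)<.03)&(pts[:,2]>.0985)]
print(len(w),w[:,:3].mean(0),w[:,:3].max(0),w[:,:3].min(0))
h=pts[(np.abs(pts[:,2]-.095)<.004)&(pts[:,0]>.46)&(pts[:,0]<.50)]
print(h[:,2].mean())
h=pts[(np.abs(pts[:,2]-.095)<.006)&(pts[:,1]<.05)&(pts[:,0]<.66)&(pts[:,0]>.44)].astype(np.float32)
r=cv2.minAreaRect(h[:,:2]*1000);print(r,cv2.boxPoints(r))
s=robot.sense()
```

```text
frR [0.4454 0.0018 0.095 ]
rrR [ 0.6566 -0.0329  0.095 ]
wheel [0.5111 0.0192 0.106 ]
lr0 [0.4942 0.0809 0.07  ]
lr1 [0.5189 0.0775 0.07  ]
ll0 [0.5028 0.1394 0.07  ]
ll1 [0.5294 0.1368 0.07  ]
er [0.5244 0.0592 0.08  ]
el [0.5347 0.1587 0.08  ]
0.21411080368155438 -9.319636231151977
215 [0.51250105 0.0188509  0.10279826] [0.52734064 0.04312635 0.11033531] [ 0.49654194 -0.00160368  0.09850564]
0.09484023401582165
((553.69287109375, 10.945892333984375), (79.45451354980469, 215.6206817626953), 86.97282409667969) [[443.93497  -23.032507]
 [659.2548   -34.41935 ]
 [663.4508    44.924294]
 [448.13092   56.311134]]
```

Emit:
jog_arm:
  commands:
    - [17,36,0,-1.5]
    - [17,36,0,-1.5]
    - [17,36,0,-1.5]
    - [17,36,0,-1.5]
    - [17,36,0,-1.5]
    - [17,36,0,-1.5]
    - [17,36,0,-1.5]
    - [17,36,0,-1.5]
    - [17,36,0,-1.5]
    - [17,36,0,-1.5]
    - [17,36,0,-1.5]
    - [17,36,0,-1.5]
    - [17,36,0,-1.5]
    - [17,36,0,-1.5]
    - [17,36,0,-1.5]
    - [17,36,0,-1.5]
    - [17,36,0,-1.5]
    - [17,36,0,-1.5]
  hand: 0

```text
t: 2.7
eef_pos: [0.5153, 0.0283, 0.2636]
orientation: [0.995, -0.099, 0.005, 0.004]
contact_force: [-0.1, 0.9, 0.8]
gripper_width: 0.0003
```

```bash
cat >> h.py <<'E'
from scipy.spatial.transform import Rotation as Ro
def wristpose():
    s=robot.sense(); T=np.eye(4);T[:3,:3]=Ro.from_quat(s['orientation']).as_matrix();T[:3,3]=s['eef_pos']
    m=robot.camera_model('wrist'); W=T@np.array(m['mount']); return m,W
def won(m,W,u,v,z):
    r=W[:3,:3]@np.array([(u-m['cx'])/m['fx'],(v-m['cy'])/m['fy'],1]);c=W[:3,3]
    return c+r*(z-c[2])/r[2]
E
python3 - <<'E'
from h import *
m,W=wristpose()
im,d=robot.get_image("wrist");cv2.imwrite("pics/w1.png",im);np.save("w1W.npy",W)
print(W)
for o in ["width_wheel","edge_right","edge_left","line_right","line_left"]:
    print(o,[(round(r['p'],2),np.round(r['point'],1)) for r in robot.find_in("wrist",o)[:2]])
print(robot.sense()['eef_pos'],robot.sense()['joint_vel'])
E
```

```text
[[-0.19727103 -0.94882951 -0.24659013  0.57993704]
 [-0.98032786  0.19257592  0.04326441  0.01621039]
 [ 0.00643677  0.25027399 -0.96815365  0.38863821]
 [ 0.          0.          0.          1.        ]]
width_wheel [(0.78, array([266.1, 186.7]))]
edge_right [(0.84, array([214.6,  85.6])), (0.19, array([28.7, 64.6]))]
edge_left [(0.76, array([105.4,  74.2]))]
line_right [(0.63, array([182.1, 116.8]))]
line_left [(0.63, array([181.5, 113.8])), (0.34, array([104.3,  75. ]))]
[0.51432271 0.02547979 0.26297914] [-0.02141003 -0.00724904  0.00691864  0.00352922 -0.00135707  0.00462849]
```

View pics/w1.png

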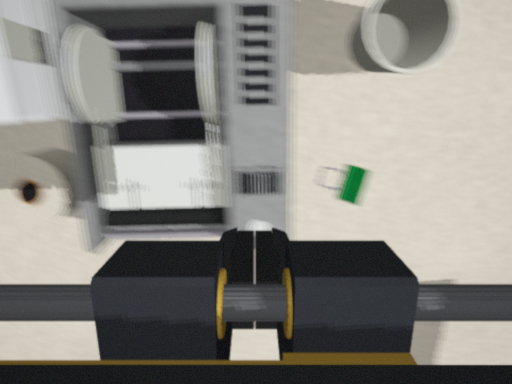

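Emit:
jog_arm:
  commands:
    - [0,0,0,2]
    - [0,0,0,0]
    - [0,0,0,0]

```text
t: 3.25
eef_pos: [0.5129, 0.0211, 0.2629]
orientation: [0.996, -0.084, 0.004, 0.005]
contact_force: [0.0, -0.4, 0.2]
gripper_width: 0.0005
```

Run:
```python
from h import *
m,W=wristpose()
im,d=robot.get_image("wrist");cv2.imwrite("pics/w2.png",cv2.resize(im[0:260,40:300],None,fx=3,fy=2.3,interpolation=cv2.INTER_CUBIC));np.save("w2W.npy",W);np.save("w2d.npy",d);cv2.imwrite("w2raw.png",im)
for o in ["width_wheel","edge_right","edge_left"]:
    print(o,[(round(r['p'],2),np.round(r['point'],1)) for r in robot.find_in("wrist",o)[:2]])
s=robot.sense();print(s['eef_pos'],s['orientation'],s['contact_force'])
```

```text
width_wheel [(0.94, array([255.5, 182.5])), (0.16, array([349. , 186.3]))]
edge_right [(0.57, array([206.6,  83. ]))]
edge_left []
[0.51318444 0.02183516 0.26294933] [ 0.99649321 -0.08345096  0.00418618  0.00443715] [-0.68220627  0.3779864  -0.52498275]
```

View pics/w2.png

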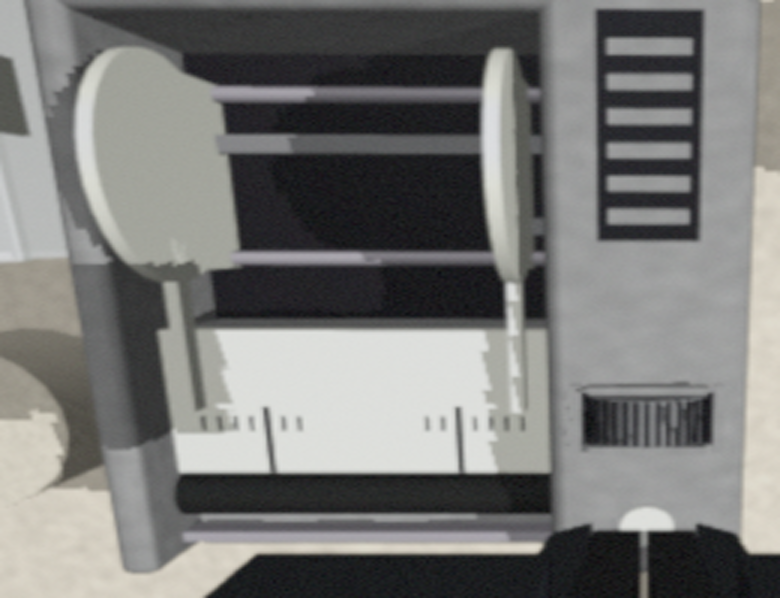

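Run:
```python
from h import *
m=cam('wrist');W=np.load('w2W.npy')
P=lambda x,y,z:won(m,W,x/3+40,y/2.3,z)
lr0,lr1=P(457,408,.07),P(462,473,.07);ll0,ll1=P(266,408,.07),P(272,473,.07)
print(lr0,lr1,ll0,ll1)
q=lr0-ll0;yaw=np.degrees(np.arctan2(-q[1],-q[0]))-90;print(np.hypot(*q[:2]),yaw, np.hypot(*(lr0-lr1)))
for a in(lr0-lr1,ll0-ll1):print(np.degrees(np.arctan2(a[1],a[0])))
yaw=np.radians(yaw);y=np.array([-np.sin(yaw),np.cos(yaw)]);x=np.array([np.cos(yaw),np.sin(yaw)])
mid=(lr0+ll0)[:2]/2
o=mid-y*.023+x*.046
print("origin",o,"wheel",o-x*.045-y*.066)
for n,p in dict(er=(511,410,.08),er2=(522,410,.08),el=(200,409,.08),el2=(185,409,.08),wh=(648,405,.106),whb=(648,446,.100)).items():
    X=P(*p);print(n,X,"printer",(X[:2]-o)@x,(X[:2]-o)@y)
```

```text
[0.51909521 0.07749714 0.07      ] [0.49163908 0.08181713 0.07      ] [0.52921635 0.13637158 0.07      ] [0.50196741 0.14164087 0.07      ]Traceback (most recent call last):
  File "<stdin>", line 6, in <module>
TypeError: return arrays must be of ArrayType
```

```bash
cat > pf.py <<'E'
from h import *
def ana(Wf,lr0,ll0,items,img=lambda x,y:(x/3+40,y/2.3)):
    m=cam('wrist');W=np.load(Wf)
    P=lambda x,y,z:won(m,W,*img(x,y),z)
    lr0,ll0=P(*lr0,.07),P(*ll0,.07)
    q=ll0-lr0;yaw=np.arctan2(q[1],q[0])-np.pi/2;print('gap',np.hypot(q[0],q[1]),'yaw',np.degrees(yaw))
    y=np.array([-np.sin(yaw),np.cos(yaw)]);x=np.array([np.cos(yaw),np.sin(yaw)])
    o=(lr0+ll0)[:2]/2-y*.023+x*.046
    o=o-x*0.0+0
    print("origin",o,"wheel",o-x*.045-y*.066)
    for n,p in items.items():
        X=P(*p);print(n,np.round(X,4),"printer",np.round([(X[:2]-o)@x,(X[:2]-o)@y],4))
E
python3 - <<'E'
from pf import *
ana('w2W.npy',(457,408),(266,408),dict(er=(511,410,.08),er2=(522,410,.08),el=(200,409,.08),el2=(185,409,.08),wh=(648,405,.106),whb=(648,446,.100),cR=(742,500,.095),lr1=(462,473,.07)))
E
```

```text
gap 0.059738074875539025 yaw -9.754405044117759
origin [0.56559398 0.07647331] wheel [0.51006248 0.0190516 ]
er [0.5174 0.0594 0.08  ] printer [-0.0446 -0.025 ]
er2 [0.5168 0.0561 0.08  ] printer [-0.0446 -0.0283]
el [0.5337 0.1522 0.08  ] printer [-0.0442  0.0692]
el2 [0.5345 0.1567 0.08  ] printer [-0.0442  0.0738]
wh [0.5179 0.0174 0.106 ] printer [-0.037  -0.0663]
whb [0.5011 0.0202 0.1   ] printer [-0.054  -0.0664]
cR [ 0.4735 -0.0037  0.095 ] printer [-0.0772 -0.0946]
lr1 [0.4916 0.0818 0.07  ] printer [-0.0738 -0.0073]
```

Emit:
jog_arm:
  commands:
    - [-3,-9,-30,0.5]
    - [-3,-9,-30,0.5]
    - [0,0,-30,0]
    - [0,0,-25,0]
    - [0,0,-8,0]
    - [0,0,0,0]

```text
t: 3.95
eef_pos: [0.5091, 0.0017, 0.1402]
orientation: [0.997, -0.076, 0.009, 0.004]
contact_force: [0.9, 0.9, -0.0]
gripper_width: 0.0004
```

Emit:
jog_arm:
  commands:
    - [0,1,-5,0]
    - [0,0,-4,0]
    - [0,0,0,0]

```text
t: 4.2
eef_pos: [0.5107, 0.0028, 0.1329]
orientation: [0.997, -0.077, 0.011, 0.004]
contact_force: [-0.2, -0.4, -0.1]
gripper_width: 0.0004
```

Run:
```python
from h import *
im,d=robot.get_image("scene");c=im[130:250,170:310]
cv2.imwrite("pics/s3.png",cv2.resize(c,None,fx=5,fy=5,interpolation=cv2.INTER_CUBIC))
s=robot.sense();print(s['eef_pos'],s['contact_force'])
```

```text
[0.51115929 0.00277519 0.13349044] [-0.42927559 -0.92189143  0.00929098]
```

View pics/s3.png

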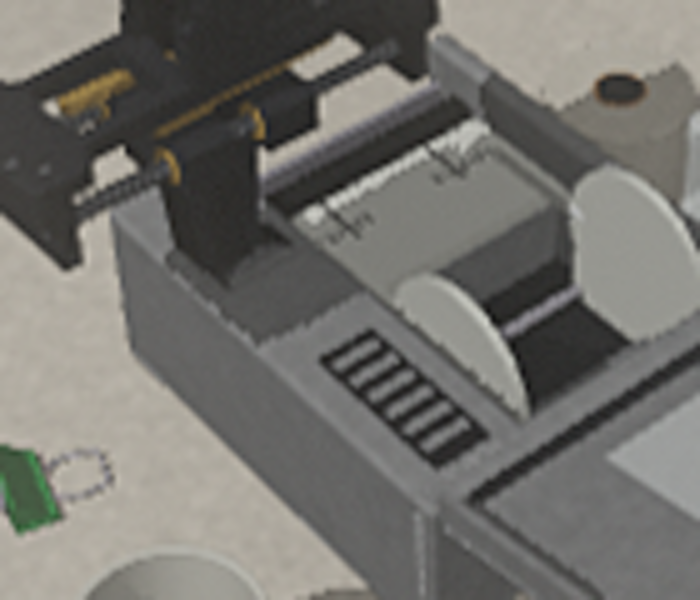

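Emit:
jog_arm:
  commands:
    - [-1,0,-3,0]
    - [0,0,-2,0]
    - [0,0,0,0]

```text
t: 4.5
eef_pos: [0.5126, 0.003, 0.1313]
orientation: [0.997, -0.076, 0.014, 0.004]
contact_force: [-0.1, -0.0, -0.2]
gripper_width: 0.0006
```

Emit:
jog_arm:
  commands:
    - [-2,0,-3,0]
    - [0,0,-3,0]

```text
t: 4.67
eef_pos: [0.5116, 0.003, 0.1265]
orientation: [0.997, -0.076, 0.016, 0.004]
contact_force: [-2.8, 0.4, 4.8]
gripper_width: 0.0005
```

Emit:
jog_arm:
  commands:
    - [0,6,-2,0]
    - [0,6,-2,0]

```text
t: 4.83
eef_pos: [0.5133, 0.0119, 0.1278]
orientation: [0.997, -0.076, 0.017, 0.007]
contact_force: [-9.6, -1.1, 18.9]
gripper_width: 0.0005
```

Run:
```python
from h import *
m,W=wristpose()
im,d=robot.get_image("wrist");cv2.imwrite("pics/w4.png",im);np.save("w4W.npy",W)
s=robot.sense();print(s['eef_pos'],s['orientation'],s['contact_force'])
```

```text
[0.5134132  0.01299916 0.12780524] [ 0.9969641  -0.07568928  0.01726218  0.00597824] [-7.13447222 -0.3226036  19.18723442]
```

View pics/w4.png

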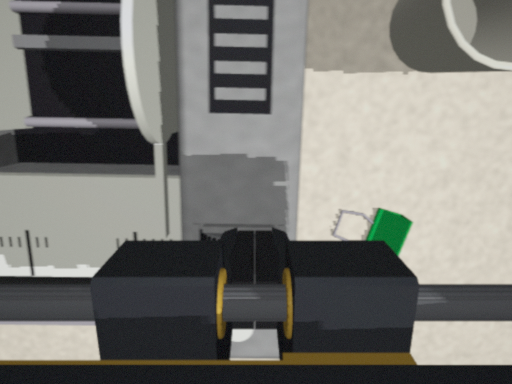

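Emit:
jog_arm:
  commands:
    - [-1,6,-0.5,0]
    - [-1,6,-0.5,0]

```text
t: 5.05
eef_pos: [0.513, 0.0248, 0.1292]
orientation: [0.997, -0.076, 0.019, 0.006]
contact_force: [-0.1, -0.7, 0.5]
gripper_width: 0.0007
```

Run:
```python
from h import *
m,W=wristpose()
im,d=robot.get_image("wrist");cv2.imwrite("pics/w5.png",cv2.resize(im[100:300,0:320],None,fx=2.5,fy=2.5,interpolation=cv2.INTER_CUBIC));np.save("w5W.npy",W)
s=robot.sense();print(s['t'],s['eef_pos'],s['orientation'],s['contact_force'])
```

```text
5.1 [0.51260487 0.02563285 0.12885728] [ 0.99691172 -0.07597697  0.01897726  0.00586364] [-0.03490602  0.0590948   0.69201947]
```

View pics/w5.png

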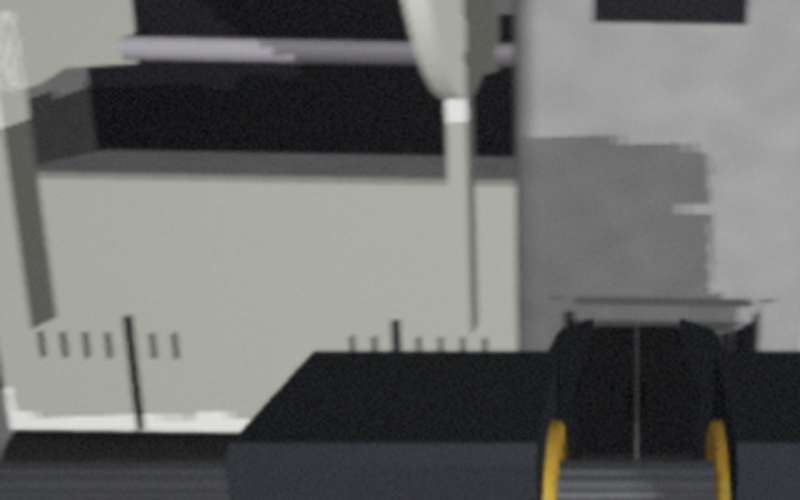

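Run:
```python
from pf import *
ana('w5W.npy',(395,321),(127,317),dict(er=(449,330,.08),el=(53,321,.08),wheel=(660,322,.106)),img=lambda x,y:(x/2.5,y/2.5+100))
```

```text
gap 0.06022627212515995 yaw -9.828132425861035
origin [0.56591865 0.07750152] wheel [0.5103133  0.02015132]
er [0.5186 0.064  0.08  ] printer [-0.0444 -0.0214]
el [0.5336 0.1469 0.08  ] printer [-0.0437  0.0629]
wheel [0.5224 0.0186 0.106 ] printer [-0.0329 -0.0655]
```

Emit:
jog_arm:
  commands:
    - [-2,0,-2,0]
    - [0,6,-1.5,0]
    - [0,6,-1.2,0]

```text
t: 5.35
eef_pos: [0.5136, 0.0373, 0.1266]
orientation: [0.997, -0.075, 0.023, 0.006]
contact_force: [0.7, 1.1, 0.1]
gripper_width: 0.0004
```

Emit:
jog_arm:
  commands:
    - [-1,0,12,0]
    - [-3,-16,0,0]
    - [-2,-16,0,0]
    - [0,0,0,0]
    - [0,0,0,0]

```text
t: 5.77
eef_pos: [0.5051, 0.006, 0.1382]
orientation: [0.997, -0.074, 0.02, 0.006]
contact_force: [-0.4, 0.9, -0.4]
gripper_width: 0.0002
```

Run:
```python
from h import *
m,W=wristpose()
im,d=robot.get_image("wrist");cv2.imwrite("pics/w6.png",cv2.resize(im[100:300,0:320],None,fx=2.5,fy=2.5,interpolation=cv2.INTER_CUBIC));np.save("w6W.npy",W)
s=robot.sense();print(s['t'],s['eef_pos'],s['orientation'],s['contact_force'])
```

```text
5.8167 [0.50513845 0.0060692  0.13823657] [ 0.99707012 -0.07348289  0.0202335   0.00648429] [ 0.13945681  0.44635917 -0.30576667]
```

View pics/w6.png

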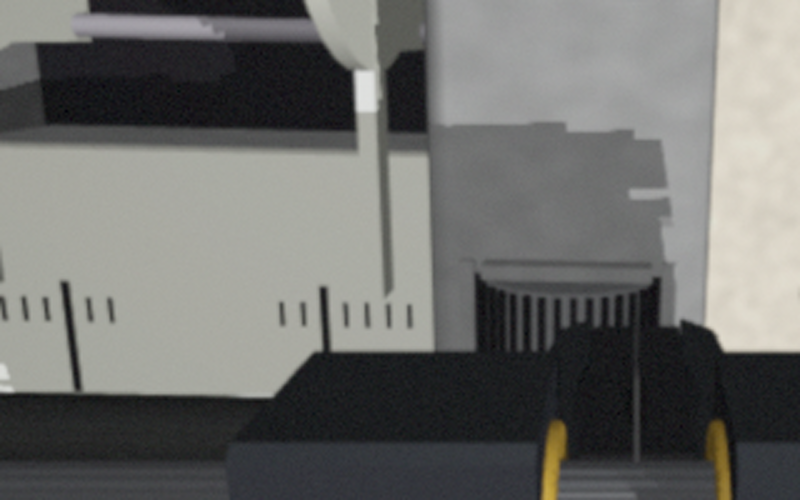

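Run:
```python
from pf import *
ana('w6W.npy',(323,288),(65,283),dict(er=(363,294,.08),er2=(380,294,.08)),img=lambda x,y:(x/2.5,y/2.5+100))
```

```text
gap 0.06008358282776008 yaw -9.784702591756199
origin [0.56570352 0.07662951] wheel [0.51014166 0.01923718]
er [0.5189 0.0649 0.08  ] printer [-0.0441 -0.0195]
er2 [0.5183 0.0612 0.08  ] printer [-0.0441 -0.0233]
```

Emit:
jog_arm:
  commands:
    - [1,0,-8,0]
    - [0,0,-4,0]
    - [0,0,-2,0]
    - [0,6,-1.5,0]
    - [0,6,-1.5,0]
    - [0,6,-1.5,0]

```text
t: 6.32
eef_pos: [0.5098, 0.0227, 0.128]
orientation: [0.997, -0.072, 0.023, 0.01]
contact_force: [-0.8, -1.6, 6.4]
gripper_width: 0.0004
```

Emit:
jog_arm:
  commands:
    - [0,6,-1.5,0]
    - [0,6,-1.5,0]

```text
t: 6.48
eef_pos: [0.5118, 0.0354, 0.1271]
orientation: [0.997, -0.072, 0.025, 0.01]
contact_force: [-0.3, -0.5, 0.5]
gripper_width: 0.0003
```

Emit:
jog_arm:
  commands:
    - [-1,0,12,0]
    - [-3,-16,0,0]
    - [-2,-16,0,0]
    - [0,0,0,0]
    - [0,0,0,0]

```text
t: 6.9
eef_pos: [0.5048, 0.0058, 0.1394]
orientation: [0.997, -0.069, 0.023, 0.01]
contact_force: [-0.0, -0.4, -0.7]
gripper_width: 0.0009
```

Run:
```python
from h import *
m,W=wristpose()
im,d=robot.get_image("wrist");cv2.imwrite("pics/w7.png",cv2.resize(im[100:300,0:320],None,fx=2.5,fy=2.5,interpolation=cv2.INTER_CUBIC));np.save("w7W.npy",W)
s=robot.sense();print(s['t'],s['eef_pos'],s['orientation'],s['contact_force'])
```

```text
6.95 [0.50485791 0.00589348 0.13942547] [ 0.9973168  -0.06879795  0.02309477  0.00962667] [-0.25044173 -0.34032483 -0.03524226]
```

View pics/w7.png

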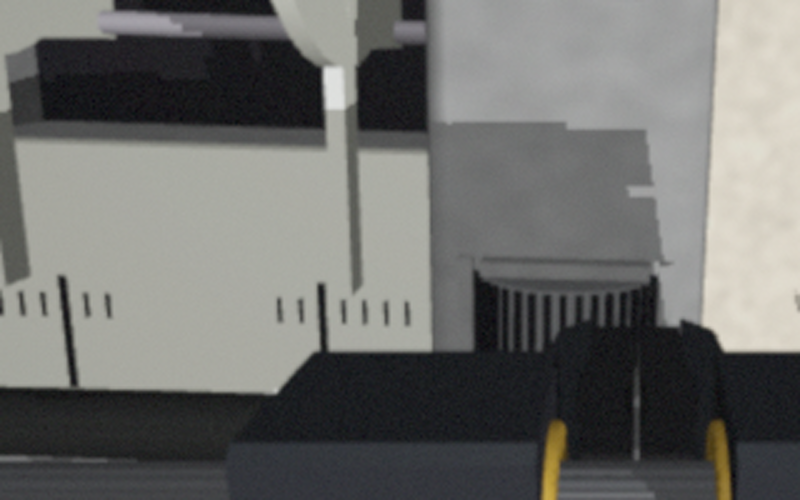

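Run:
```python
from pf import *
ana('w7W.npy',(321,284),(62,277),dict(er=(330,290,.08),er2=(350,290,.08),el=(30,277,.08)),img=lambda x,y:(x/2.5,y/2.5+100))
```

```text
gap 0.06019901597823479 yaw -9.811100410961746
origin [0.56596066 0.07672152] wheel [0.51037236 0.01935479]
er [0.5201 0.0719 0.08  ] printer [-0.0443 -0.0126]
er2 [0.5195 0.0675 0.08  ] printer [-0.0442 -0.017 ]
el [0.5325 0.1369 0.08  ] printer [-0.0432  0.0536]
```

Emit:
jog_arm:
  commands:
    - [1,0,-8,0]
    - [0,0,-5,0]
    - [0,0,-2,0]
    - [0,6,-1.5,0]
    - [0,6,-1.5,0]
    - [0,6,-1.5,0]

```text
t: 7.45
eef_pos: [0.5098, 0.0226, 0.128]
orientation: [0.997, -0.067, 0.026, 0.013]
contact_force: [-0.4, -2.1, 5.2]
gripper_width: 0.0006
```

Run:
```python
from h import *
m,W=wristpose()
im,d=robot.get_image("wrist");cv2.imwrite("pics/w8.png",cv2.resize(im[100:300,0:320],None,fx=2.5,fy=2.5,interpolation=cv2.INTER_CUBIC));np.save("w8W.npy",W)
s=robot.sense();print(s['t'],s['eef_pos'],s['orientation'],s['contact_force'])
```

```text
7.5 [0.51000312 0.02352584 0.1279525 ] [ 0.99732156 -0.06724927  0.02591535  0.01247566] [-1.9759339  -0.62660719  9.32013458]
```

View pics/w8.png

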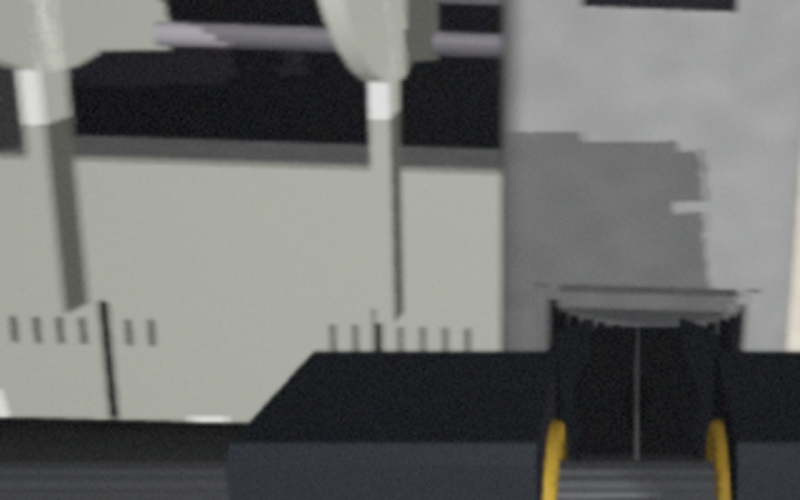

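Run:
```python
from pf import *
ana('w8W.npy',(375,310),(103,303),dict(er=(375,316,.08),er2=(395,316,.08),el=(64,312,.08),elb=(88,303,.071)),img=lambda x,y:(x/2.5,y/2.5+100))
```

```text
gap 0.05975165183024093 yaw -9.706849180672938
origin [0.566174   0.07772221] wheel [0.51069018 0.02025444]
er [0.5211 0.0757 0.08  ] printer [-0.0441 -0.0096]
er2 [0.5205 0.0715 0.08  ] printer [-0.044  -0.0138]
el [0.5311 0.1396 0.08  ] printer [-0.045   0.0551]
elb [0.5304 0.1402 0.071 ] printer [-0.0458  0.0555]
```

Emit:
jog_arm:
  commands:
    - [0,6,-1.5,0]
    - [0,2,-1,0]
    - [0,0,0,0]

```text
t: 7.75
eef_pos: [0.5118, 0.0329, 0.1275]
orientation: [0.997, -0.066, 0.027, 0.013]
contact_force: [-0.3, -1.0, 2.1]
gripper_width: 0.0
```

Emit:
jog_arm:
  commands:
    - [0,0,20,0]
    - [-4,-8,10,0]
    - [-4,-8,0,0]
    - [0,0,0,0]
    - [0,0,0,0]

```text
t: 8.17
eef_pos: [0.5011, 0.0166, 0.1547]
orientation: [0.998, -0.065, 0.025, 0.013]
contact_force: [0.2, 0.2, -0.2]
gripper_width: 0.0004
```

Run:
```python
from h import *
m,W=wristpose()
im,d=robot.get_image("wrist");cv2.imwrite("pics/w9.png",cv2.resize(im[60:250,0:320],None,fx=2.5,fy=2.5,interpolation=cv2.INTER_CUBIC));np.save("w9W.npy",W)
s=robot.sense();print(s['t'],s['eef_pos'],s['orientation'],s['contact_force'])
```

```text
8.2167 [0.50077999 0.01651194 0.15437047] [ 0.99751212 -0.06481077  0.02439182  0.01319724] [-0.5285411  -0.01627086  0.33718951]
```

View pics/w9.png

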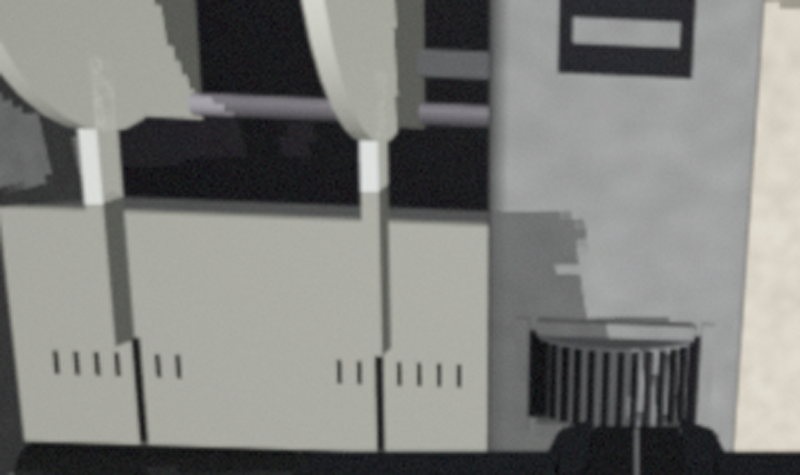

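Emit:
jog_arm:
  commands:
    - [-2,0,30,0]
    - [-5,20,20,-1]
    - [-5,25,10,-1]
    - [-5,25,0,0]
    - [-5,20,0,0]
    - [0,0,0,0]
    - [0,0,0,0]
    - [0,0,0,0]

```text
t: 8.88
eef_pos: [0.4742, 0.1076, 0.21]
orientation: [0.996, -0.086, 0.019, 0.014]
contact_force: [0.2, 0.3, 0.1]
gripper_width: 0.0002
```

Run:
```python
from h import *
m,W=wristpose()
im,d=robot.get_image("wrist");cv2.imwrite("w10raw.png",im);cv2.imwrite("pics/w10.png",cv2.resize(im[60:240,100:360],None,fx=3,fy=3,interpolation=cv2.INTER_CUBIC));np.save("w10W.npy",W)
s=robot.sense();print(s['t'],s['eef_pos'],s['orientation'],s['contact_force'])
```

```text
8.9333 [0.47410439 0.1072922  0.20983464] [ 0.99603467 -0.08582962  0.01888925  0.01383524] [0.01805933 0.48365819 0.65000013]
```

View pics/w10.png

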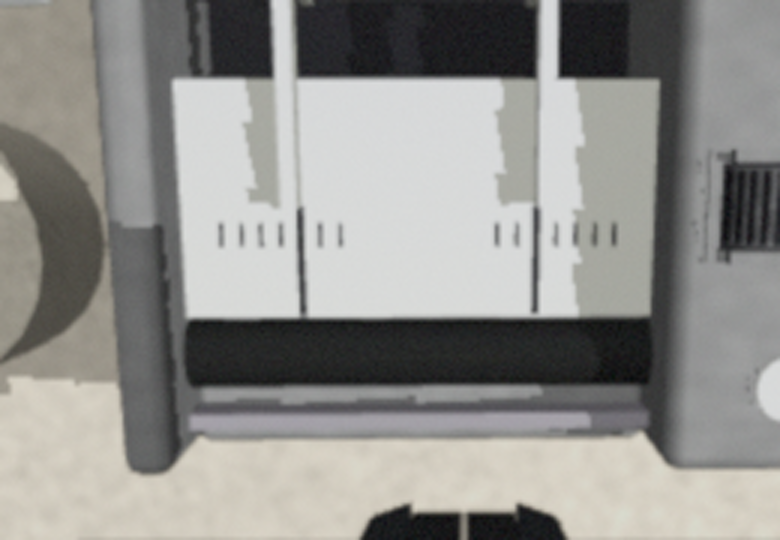

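Run:
```python
import cv2,numpy as np
im=cv2.imread("w10raw.png")
a=im[105:155,180:210];b=im[105:155,265:295]
z=lambda q:cv2.resize(q,None,fx=12,fy=12,interpolation=cv2.INTER_NEAREST)
cv2.imwrite("pics/w10z.png",np.hstack([z(a),z(b)]))
for v in (120,124,132,136):print(v,im[v,190:208,1],im[v,270:290,1])
```

```text
120 [169 170 182 203 216 215 217 215 202 181 201 216 217 218 217 218 217 217] [169 168 169 168 169 169 167 163 152 179 214 217 216 217 217 217 217 217
 217 217]
124 [167 170 180 202 215 217 217 216 203 180 201 216 216 216 217 217 217 217] [168 168 168 169 169 168 167 162 151 177 214 217 217 217 217 216 217 216
 216 217]
132 [217 218 217 217 217 217 218 214 191  90  85 167 214 217 217 218 216 217] [217 217 216 217 217 216 206 166  78 107 179 214 217 216 217 216 218 216
 217 218]
136 [217 215 195 138 182 214 217 215 193  99  84 168 213 216 215 197 136 167] [215 191 149 197 215 218 207 166  78 112 181 214 217 215 194 150 196 215
 217 216]
```

View pics/w10z.png

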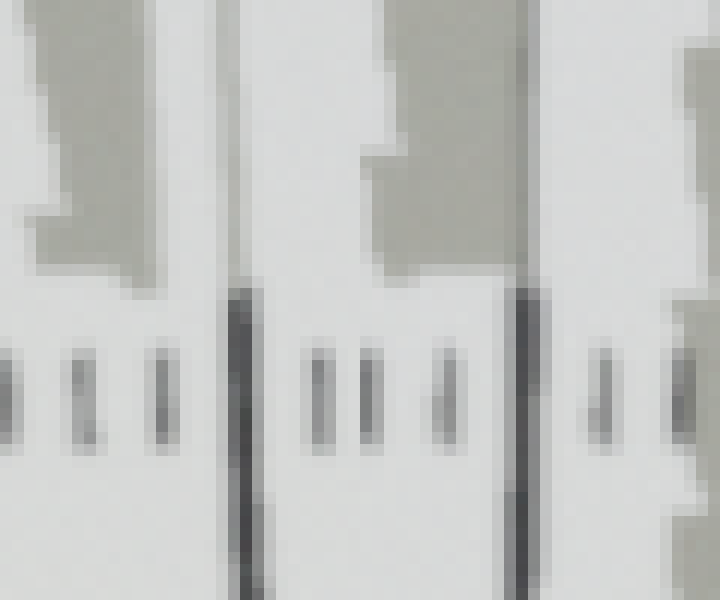

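Run:
```python
from pf import *
ana('w10W.npy',(278.35,130),(199.55,130),dict(er=(279.,128,.08),el=(198.4,128,.08),erb=(277.6,128,.071),elb=(199.8,128,.071)),img=lambda x,y:(x,y))
im,d=robot.get_image("top");cv2.imwrite("pics/t11.png",cv2.resize(im[90:280,130:380],None,fx=3,fy=3,interpolation=cv2.INTER_CUBIC))
m=cam("top")
for o in ["cup","binder_clip","label_roll","bento"]:
    for r in robot.find_in("top",o)[:1]: print(o,r['point'])
```

```text
gap 0.06003056022669633 yaw -9.908938191882399
origin [0.56548131 0.07669838] wheel [0.50979513 0.01942666]
er [0.5209 0.0778 0.08  ] printer [-0.0441 -0.0065]
el [0.5311 0.136  0.08  ] printer [-0.0441  0.0525]
erb [0.5206 0.0781 0.071 ] printer [-0.0445 -0.0063]
elb [0.5307 0.1362 0.071 ] printer [-0.0445  0.0526]
cup [357.7, 176.9]
binder_clip [325.5, 252.5]
label_roll [163.0, 213.8]
bento [158.0, 144.1]
```

View pics/t11.png

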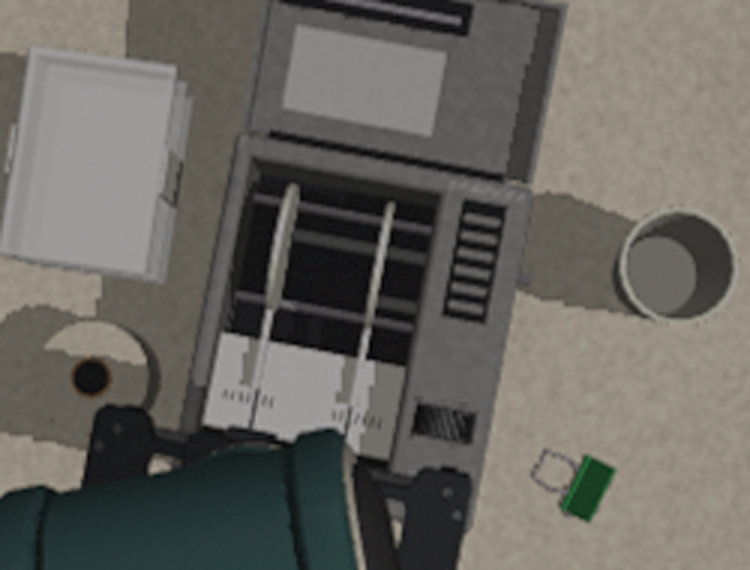

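Emit:
jog_arm:
  commands:
    - [0,0,20,0]
    - [0,0,20,0]
    - [0,0,10,0]
    - [0,0,0,0]
    - [0,0,0,0]
    - [0,0,0,0]
    - [0,0,0,0]

```text
t: 9.77
eef_pos: [0.4736, 0.1044, 0.2593]
orientation: [0.996, -0.089, 0.017, 0.014]
contact_force: [0.2, 0.2, -0.1]
gripper_width: 0.0004
```

Run:
```python
from h import *
s=robot.sense();print(s['t'],s['eef_pos'],s['contact_force'],np.abs(s['joint_vel']).max())
print(robot.close_job())
```

```text
9.7667 [0.47358402 0.10441482 0.25930529] [ 0.23541666  0.15197772 -0.13892361] 0.011634405496427754
the job is handed in; nothing more can be done
None
```

The guides now stand at the pair of long lines, set only by rolling the thumbwheel with the closed fingertips in three strokes towards the paper path. I handed the job in at about 9.8 s, and `close_job` gives no verdict.

- **Guides:** the last wrist-camera check put the right inner face at y = -6.5 mm (line at -7) and the left at +52.5 mm (line at +53). That is a gap of about 59 mm, within the 2 mm tolerance.
- **Printer and other things:** in the before and after pictures the printer, cup, bento and binder clip stand where they were. The label roll was partly hidden by the arm in the last picture, but the part that showed had not moved. The printer's position stayed within the measuring scatter of about 1 mm.
- **Hand:** it finished at z = 0.26 m, clear of everything, with wrist force near zero.

**What did not go as planned:**
- During the first stroke the press on the wheel rose to about 19 N before I eased it, and then contact was lost for a moment. I pressed more evenly after that.
- The tool drifted to a tilt of about 3° while pressing.
- Some early close-range readings of the left guide were about 4 mm off because I took the lower edge of its tab. The final centred view agrees with the lines.

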